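# Meter two dark wood blanks from the gate hopper

## Task

Of the two small hoppers, take the one loaded with dark wooden balls: slide its bottom gate partly open by the orange knob so that exactly two of its three balls drop into the blue tray below and the third stays in the hopper. Then slide the gate shut again and let go, leaving the hopper with the pale balls alone.

Things in the scene. Friction and masses are not known exactly. Their poses are not given: they have to be found in the camera images.
- dark_gate (a joint): Opening (m) of the steel bottom gate of the dark-ball hopper: 0 shut, 0.160 its stop; pulling the orange knob straight out of the hopper (to the robot's right) opens it. It stays where left; 2 to 4 N moves it. Its far edge uncovers the pockets from the far end: the rear ball drops by about 0.04, the middle one by 0.09, the front one (must stay) only beyond 0.12; 0.105 is a good opening.
- dark_gate_grip (a point): Grip point on that gate's orange knob, an upright block 26 mm along the pull, 18 mm wide across it, from 85 mm (gate top) to 140 mm above the table; the point is on its axis, 120 mm up, and moves with the gate. Its x axis points back into the hopper: opens along -x, shuts along +x; pinch it across y. Shut, it stands 140 mm before the hopper's centre, 63 mm before its end wall.
- dark_tray: Blue open tray, 190 x 80 x 40 mm high, 3 mm walls, 350 g, loose on the table, already in place between the legs under the gate. Origin at the centre of its underside, x along its length and the gate. The fixed hopper above it has clear cheeks, aluminium walls and four legs: 192 mm long, 132 mm wide over the feet, 153 mm high, three pockets in line along the pull.
- dark_rear: Dark brown turned wooden ball, 32 mm across, about 14 g, loose; origin at its centre. It starts in the rear pocket of the dark-ball hopper (pocket centre 50 mm behind the hopper's centre, farthest from the knob), resting on the gate with its centre 101 mm above the table. Drops first.
- dark_middle: Dark brown turned wooden ball, 32 mm across, about 14 g, loose; origin at its centre. It starts in the middle pocket of the dark-ball hopper (pocket centre at the hopper's centre), resting on the gate with its centre 101 mm above the table. Drops second.
- dark_front: Dark brown turned wooden ball, 32 mm across, about 14 g, loose; origin at its centre. It starts in the front pocket of the dark-ball hopper (pocket centre 50 mm before the hopper's centre, nearest the knob), resting on the gate with its centre 101 mm above the table. Must stay in its pocket.
- pale_gate (a joint): Opening in m of the gate of the other, identical hopper, which holds pale wooden balls and stands parallel to the first, nearer to the robot or farther: to be left shut.
Things that resemble listed ones, but are neither listed nor needed, are in the scene too. Leave any green look-alike of the dark_tray alone.

How it is judged (in metres and radians):
On the way:
1. with the gate partly open, the rear and middle dark balls have dropped into the tray and the front one is still in the hopper (value of joint dark_gate above 0.05 m and x of dark_rear in the frame of dark_tray between -0.095 and 0.095 m and y of dark_rear in the frame of dark_tray between -0.04 and 0.04 m and z of each of dark_rear, dark_middle in the frame of dark_tray below 0.045 m and x of dark_middle in the frame of dark_tray between -0.095 and 0.095 m and y of dark_middle in the frame of dark_tray between -0.04 and 0.04 m and height (world z) of dark_front above 0.085 m), for 0.2 s.
At the end, for the whole second after the job is handed in: The dark-ball hopper's gate is shut (within 15 mm), the rear and middle dark balls lie in the tray below it and the front dark ball is still in the hopper on the gate (value of joint dark_gate below 0.015 m and x of dark_rear in the frame of dark_tray between -0.095 and 0.095 m and y of dark_rear in the frame of dark_tray between -0.04 and 0.04 m and z of each of dark_rear, dark_middle in the frame of dark_tray below 0.045 m and x of dark_middle in the frame of dark_tray between -0.095 and 0.095 m and y of dark_middle in the frame of dark_tray between -0.04 and 0.04 m and height (world z) of dark_front above 0.085 m); the robot touches nothing.
It fails at once if the front dark ball drops out of the hopper (height (world z) of dark_front below 0.075 m).
It fails at once if the pale-ball hopper's gate is opened by more than 15 mm (value of joint pale_gate above 0.015 m).
It also fails if it takes over 32 s, if anything falls off the work surface, if the arm or the gripper's body presses on something with over 40 N, if the wrist force passes 120 N, or if a joint passes its speed limit or range.

## Robot

A 7-joint arm with a two-finger parallel gripper is mounted at the origin on the work surface. World frame = base frame: x ahead of the robot, y to its left, z up, the work surface at z = 0. Lengths are in mm, angles in rad, forces in N, time in s.
With the tool pointing down it reaches from about 400 to 875 mm from the base axis. Payload 4.4 kg.
Tool frame: the origin (TCP) lies midway between the tips of the shut fingers; the grasp point (between the pads) lies 19 mm behind it (ctrl.pinch_z is the distance from the TCP to the grasp point, in mm); z points along the fingers, y is the line along which they close (so a half turn about z gives the same grasp; the last joint's range is limited). The gripper opens to 85 mm and grips with 20 to 120 N. Pads are 22 mm wide; open, the fingers measure 114 mm over their backs; the gripper's body (76 mm by 85 mm) begins 54 mm behind the grasp point. The pads swing forward as they close: fully open they stand 13 mm farther back than shut.
Start: joints at [1.22, 0.628, 0.038, 1.517, -0.027, 0.996, -0.02], TCP at [182.655, -623.823, 231.313] pointing down, gripper open.
Joint ranges: [-3.06, 3.06], [-0.37, 2.12], [-1.25, 1.32], [0.18, 2.47], [-1.1, 4.24], [0.23, 1.98], [-2.94, 2.94]. Speed limits (rad/s): [2.57, 2.57, 3.14, 3.14, 3.14, 3.14, 3.14].

## Interface

Orientations are given as [roll, pitch, yaw] about the fixed x, y, z axes, in that order (R = Rz(yaw) Ry(pitch) Rx(roll)).
In Python, from cell import read_state, cams, order, ctrl gives the robot as it stands.
- The arm moves only by the tool move_arm, never from a script. Its argument "targets" is text: rows parted by semicolons, each of 7 numbers parted by spaces: the gripper's target within -1 to 1 (fully open at 1, half-way at 0, shut at -1), then the shift along the tool's x, y, z in cm, then the turn, a rotation vector about the tool's x, y, z in degrees. A call has 1 to 5 rows; each row shifts and turns the commanded pose from where the row before left it, along the tool's axes as they then stand; what a row does not reach is not made up. A row lasts 1/12 s, in which the tool goes at most 41.7 mm and 7.16 degrees, less where a joint would pass 70% of its speed; a pose out of reach is approached as far as the arm can. A call with a gripper value outside its range is refused whole. The fingers move at their own pace and stop on an object; the grip force is fixed at half the most. Time passes only in rows, so rows that do not move let the fingers close. It gives the time, the measured TCP pose, the force, the opening and the grip force at its end, in the units of the state.
- read_state(): the state, without advancing time (a new reading comes with each control period).
- cams.get_image(name): name is "side" or "top" or "wrist"; returns a dict with "color" (384x512x3 uint8, red, green, blue), "fovy" (degrees; the focal length in pixels is half the picture's height over the tangent of half this angle, whatever the lens; pixels are square), "cx", "cy" (the principal point, pixels), "rvec" (rotation vector, rad) and "tvec" (3), from world to camera coordinates, as OpenCV has them. Camera axes: x right, y down, z forward; pixel columns grow to the right and rows downward; lengths in mm; the calibration is good to about 2 mm. A picture is of the moment at which its call begins. There is no depth.
- order.finish_job(): hands the job in; it is judged then, once.
The state is a dict: "clock": time; "qpos": joint angles; "qd": joint speeds; "tau": joint torques, N m; "eef_pos": TCP position; "tool_rot": TCP orientation; "force": force on the tool from outside, world axes, zero at the start; "torque": the same for the moment, N m; "width": finger opening in mm; "gripper_force": force on a finger pad.
Only numpy, scipy, OpenCV 4.12 (cv2) and the standard library are available. Lean on these libraries where they do the work, as an engineer would, in place of code of your own. Each camera call takes 0.05 s, during which the arm holds its last target. There are 200 camera calls.

## Working session

There is one attempt and no reset: what is moved stays moved. The work goes in short steps, Python scripts to look and compute and a tool call to move; the robot and the scene stay as the last step left them, time stands still between calls to the robot, and variables do not carry over. Pictures are saved under pics/ and viewed, at most 10 in all, crops included, and the job is handed in when it is done.

Besides the shell and the picture viewer there is one more tool, called after ">>>" by a JSON object that holds its "api" and its "payload". move_arm: Moves the arm, as the interface text tells. Its arguments: {"type":"object","properties":{"targets":{"type":"string"}},"required":["targets"]}

```bash
mkdir -p pics; ls; python3 - <<'E'
from cell import read_state,cams,ctrl
import cv2,pickle
s=read_state();print(s['clock'],s['eef_pos'],s['tool_rot'],s['width'],ctrl.pinch_z)
d={n:cams.get_image(n) for n in('side','top')}
pickle.dump(d,open('im.pkl','wb'))
for n in d: cv2.imwrite(f'pics/{n}1.png',d[n]['color'][:,:,::-1]); print({k:v for k,v in d[n].items() if k!='color'})
E
```

```text
pics
0.0 [ 182.46801037 -623.20287428  230.37873067] [-3.13966933e+00  3.92212708e-06  2.84730696e-01] 85.5688776552386 18.700000000000003
{'fovy': 54.9777006095152, 'cx': 257.0115574133569, 'cy': 193.98507456027542, 'rvec': array([ 2.40228614, -0.62977603,  0.22126854]), 'tvec': array([-515.9737617 ,  254.20601826,  601.5031858 ])}
{'fovy': 55.26849225751337, 'cx': 253.4404628420888, 'cy': 191.38756554440624, 'rvec': array([ 2.11923934, -2.12545039,  0.11899006]), 'tvec': array([-22.32746605, 563.37048185, 653.59918178])}
```

View pics/top1.png

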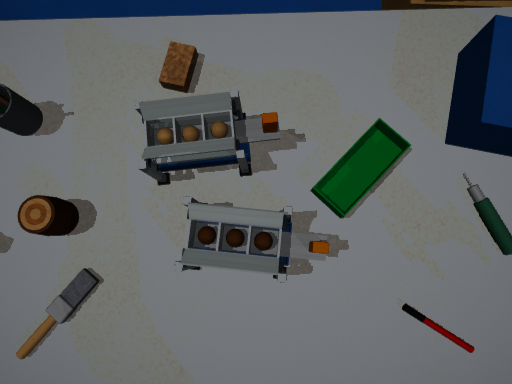

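View pics/side1.png

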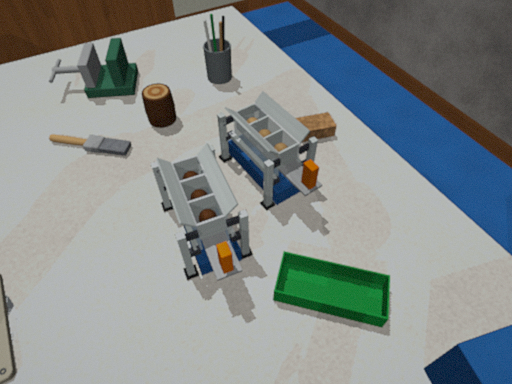

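The top view shows the dark balls at about (207,235), (235,238) and (263,241), with their knob at (319,247). The pale hopper stands above them, with its knob at (270,122). In the side view the dark knob is at (225,258).

```bash
cat >h.py <<'E'
import numpy as np,cv2
def cam(d):
    f=192/np.tan(np.radians(d['fovy'])/2);R=cv2.Rodrigues(d['rvec'])[0]
    return np.array([[f,0,d['cx']],[0,f,d['cy']],[0,0,1]]),R,np.array(d['tvec'])
def ray(d,uv,z):
    K,R,t=cam(d);c=-R.T@t;v=R.T@np.linalg.solve(K,[*uv,1]);return c+v*(z-c[2])/v[2]
def proj(d,p):
    K,R,t=cam(d);q=K@(R@p+t);return q[:2]/q[2]
def tri(d1,a,d2,b):
    P=[k@np.c_[r,t] for k,r,t in(cam(d1),cam(d2))]
    X=cv2.triangulatePoints(P[0],P[1],np.array(a,float).reshape(2,1),np.array(b,float).reshape(2,1));return (X[:3]/X[3]).ravel()
def orange(d):
    h=cv2.cvtColor(d['color'],cv2.COLOR_RGB2HSV);m=cv2.inRange(h,(3,200,120),(16,255,255))
    n,l,s,c=cv2.connectedComponentsWithStats(m);return l,[(i,s[i],c[i]) for i in range(1,n) if s[i][4]>40]
E
python3 - <<'E'
import pickle;from h import *
np.set_printoptions(precision=1,suppress=True)
d=pickle.load(open('im.pkl','rb'))
for n in d:
    l,o=orange(d[n])
    for i,s,c in o: print(n,s,c)
T,S=d['top'],d['side']
h=cv2.cvtColor(T['color'],cv2.COLOR_RGB2HSV);print(h[237,235],h[247,319])
B=[]
for u,v in((207,235),(235,238),(263,241)):
    m=cv2.inRange(h,(0,90,25),(14,255,160));w=np.zeros_like(m);cv2.circle(w,(u,v),12,255,-1)
    M=cv2.moments(m&w,True);q=(M['m10']/M['m00'],M['m01']/M['m00']);p=ray(T,q,101);B.append(p);print(q,M['m00'],p)
ax=B[2]-B[0];ax/=np.linalg.norm(ax);print('axis',ax,np.degrees(np.arctan2(ax[1],ax[0])),'knob pred',B[1]+140*ax)
print('pale knob',ray(T,(270,122),135),'dark knob',ray(T,(319,247),135))
a=cv2.resize(T['color'][220:275,290:350],None,fx=6,fy=6,interpolation=2);b=cv2.resize(S['color'][225:285,190:260],None,fx=6,fy=6,interpolation=2)
o=np.zeros((360,790,3),np.uint8);o[:330,:360]=a;o[:360,365:785]=b;cv2.imwrite('pics/k.png',o[:,:,::-1])
E
```

```text
side [304 160  14  12  46] [310.6 165.6]
side [220 254  12  19 104] [226.  262.5]
top [262 113  15  10 118] [269.1 117.1]
top [313 242  16  11 150] [320.3 246.8]
[ 10 208  43] [ 15 255 123]
(204.45251396648044, 234.84357541899442) 179.0 [479.3  57.7 101. ]
(233.3793103448276, 237.54597701149424) 174.0 [474.7   7.9 101. ]
(262.090395480226, 240.6045197740113) 177.0 [469.5 -41.2 101. ]
axis [-0.1 -1.   0. ] -95.69294154988192 knob pred [ 460.8 -131.4  101. ]
pale knob [667.6 -55.8 135. ] dark knob [ 458.6 -132.5  135. ]
```

View pics/k.png

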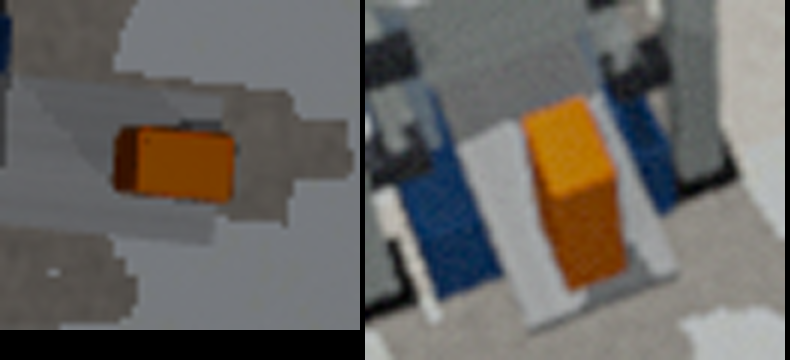

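```bash
python3 - <<'E'
import pickle;from h import *
np.set_printoptions(precision=1,suppress=True)
d=pickle.load(open('im.pkl','rb'));T,S=d['top'],d['side']
p=(320.7,247.2);q=(223.8,249)
print(tri(T,p,S,q),ray(T,p,140),ray(S,q,140))
E
```

```text
[ 458.3 -134.6  139.3] [ 458.3 -134.5  140. ] [ 458.3 -135.   140. ]
```

>>> {"api": "move_arm", "payload": {"targets": "1 0 0 0 0 0 -7; 1 0 0 0 0 0 -7; 1 0 0 0 0 0 -7; 1 0 0 0 0 0 -7; 1 0 0 0 0 0 -7"}}

```text
clock: 0.52
eef_pos: [182.5, -623.5, 230.8]
tool_rot: [-3.141, -0.001, 0.902]
force: [-0.0, 0.1, -1.0]
width: 85.7
gripper_force: 0.0
```

>>> {"api": "move_arm", "payload": {"targets": "1 0 0 0 0 0 -7; 1 0 0 0 0 0 -7; 1 0 0 0 0 0 -7; 1 0 0 0 0 0 -7; 1 0 0 0 0 0 -5"}}

```text
clock: 0.93
eef_pos: [182.4, -623.5, 230.7]
tool_rot: [-3.141, -0.001, 1.477]
force: [0.1, 0.6, 0.5]
width: 85.3
gripper_force: 0.0
```

>>> {"api": "move_arm", "payload": {"targets": "1 3.43 1.51 0 0 0 0; 1 3.43 1.51 0 0 0 0; 1 3.43 1.51 0 0 0 0; 1 3.43 1.51 0 0 0 0; 1 3.43 1.51 0 0 0 0"}}

```text
clock: 1.35
eef_pos: [275.0, -458.8, 231.0]
tool_rot: [-3.141, -0.001, 1.471]
force: [0.7, -0.3, -0.2]
width: 85.4
gripper_force: 0.0
```

>>> {"api": "move_arm", "payload": {"targets": "1 3.43 1.51 0 0 0 0; 1 3.43 1.51 0 0 0 0; 1 3.43 1.51 0 0 0 0; 1 3.43 1.51 0 0 0 0; 1 3.43 1.51 0 0 0 0"}}

```text
clock: 1.77
eef_pos: [367.2, -295.7, 231.2]
tool_rot: [-3.141, -0.0, 1.471]
force: [0.8, 1.2, 0.0]
width: 85.7
gripper_force: 0.0
```

>>> {"api": "move_arm", "payload": {"targets": "1 3.43 1.51 0 0 0 0; 1 3.43 1.51 0 0 0 0; 1 3.43 1.51 0 0 0 0; 1 3.43 1.51 0 0 0 0; 1 3.43 1.51 0 0 0 0"}}

```text
clock: 2.18
eef_pos: [459.3, -132.6, 231.2]
tool_rot: [-3.141, 0.0, 1.471]
force: [1.4, -0.7, -0.1]
width: 85.4
gripper_force: 0.0
```

>>> {"api": "move_arm", "payload": {"targets": "1 0 0 0 0 0 0; 1 0 0 0 0 0 0; 1 0 0 0 0 0 0"}}

```text
clock: 2.43
eef_pos: [458.4, -134.6, 231.0]
tool_rot: [-3.14, 0.0, 1.472]
force: [0.8, -0.0, 0.0]
width: 85.7
gripper_force: 0.0
```

>>> {"api": "move_arm", "payload": {"targets": "1 0 0 3 0 0 0; 1 0 0 3 0 0 0; 1 0 0 3 0 0 0; 1 0 0 2.5 0 0 0; 1 0 0 1.5 0 0 0"}}

```text
clock: 2.85
eef_pos: [456.5, -136.1, 98.9]
tool_rot: [-3.137, 0.0, 1.468]
force: [-0.5, 0.0, 0.1]
width: 85.5
gripper_force: 0.0
```

>>> {"api": "move_arm", "payload": {"targets": "-1 0 0 0 0 0 0; -1 0 0 0 0 0 0; -1 0 0 0 0 0 0; -1 0 0 0 0 0 0; -1 0 0 0 0 0 0"}}

```text
clock: 3.27
eef_pos: [459.7, -134.9, 102.5]
tool_rot: [3.139, 0.001, 1.471]
force: [1.1, 0.1, -0.4]
width: 25.6
gripper_force: 0.0
```

>>> {"api": "move_arm", "payload": {"targets": "-1 0 0 0 0 0 0; -1 0 0 0 0 0 0; -1 0 0 0 0 0 0; -1 0 0 0 0 0 0; -1 0 0 0 0 0 0"}}

```text
clock: 3.68
eef_pos: [458.6, -134.7, 102.5]
tool_rot: [3.141, 0.001, 1.47]
force: [-2.2, -0.2, 8.5]
width: 17.4
gripper_force: 58.7
```

>>> {"api": "move_arm", "payload": {"targets": "-1 -1 0 0 0 0 0; -1 -1 0 0 0 0 0; -1 -1 0 0 0 0 0; -1 -1 0 0 0 0 0; -1 -1 0 0 0 0 0"}}

```text
clock: 4.1
eef_pos: [453.5, -183.7, 102.5]
tool_rot: [-3.141, -0.0, 1.471]
force: [-3.3, 3.1, 7.6]
width: 17.8
gripper_force: 58.8
```

>>> {"api": "move_arm", "payload": {"targets": "-1 -1 0 0 0 0 0; -1 -1 0 0 0 0 0; -1 -1 0 0 0 0 0; -1 -1 0 0 0 0 0; -1 -0.5 0 0 0 0 0"}}

```text
clock: 4.52
eef_pos: [448.7, -229.7, 102.5]
tool_rot: [-3.141, 0.001, 1.47]
force: [-3.3, 1.8, 8.0]
width: 17.1
gripper_force: 58.8
```

>>> {"api": "move_arm", "payload": {"targets": "-1 -0.5 0 0 0 0 0; -1 -0.5 0 0 0 0 0; -1 0 0 0 0 0 0; -1 0 0 0 0 0 0; -1 0 0 0 0 0 0"}}

```text
clock: 4.93
eef_pos: [447.7, -239.9, 102.5]
tool_rot: [-3.141, 0.002, 1.47]
force: [-3.4, -0.9, 6.7]
width: 17.3
gripper_force: 58.7
```

```bash
python3 - <<'E'
from cell import *
import cv2,numpy as np,pickle
s=read_state();print(s['eef_pos'],s['force'])
T=cams.get_image('top')['color'];S=cams.get_image('side')['color']
a=cv2.resize(T[180:290,170:360],None,fx=2.1,fy=2.1);b=cv2.resize(S[130:300,140:270],None,fx=3,fy=3)
o=np.zeros((520,800,3),np.uint8);o[:a.shape[0],:a.shape[1]]=a;o[:b.shape[0],405:405+b.shape[1]]=b[:,:395];cv2.imwrite('pics/o.png',o[:,:,::-1])
E
```

```text
[ 447.66629937 -239.90252145  102.51539219] [-3.44423258 -0.90536075  6.65275173]
```

View pics/o.png

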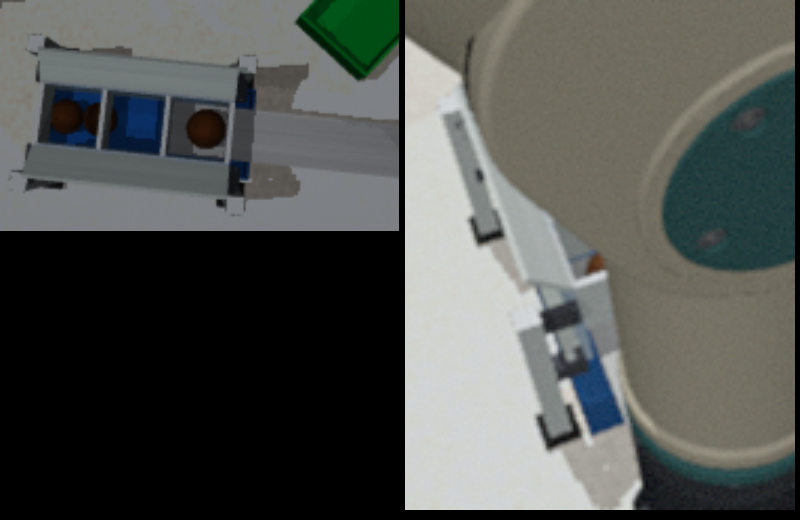

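The crop shows two dark balls down in the tray, at about (65,116) and (100,120). The front ball at (206,129) is still on the gate and the middle pocket is empty. I'll shut the gate now.

>>> {"api": "move_arm", "payload": {"targets": "-1 1 0 0 0 0 0; -1 1 0 0 0 0 0; -1 1 0 0 0 0 0; -1 1 0 0 0 0 0; -1 1 0 0 0 0 0"}}

```text
clock: 5.45
eef_pos: [452.8, -190.1, 102.5]
tool_rot: [-3.141, 0.002, 1.47]
force: [-3.2, -2.1, 6.1]
width: 17.7
gripper_force: 58.6
```

>>> {"api": "move_arm", "payload": {"targets": "-1 1 0 0 0 0 0; -1 1 0 0 0 0 0; -1 1 0 0 0 0 0; -1 1 0 0 0 0 0; -1 1 0 0 0 0 0"}}

```text
clock: 5.87
eef_pos: [458.1, -140.2, 102.5]
tool_rot: [3.141, 0.002, 1.47]
force: [-1.9, -3.1, 7.2]
width: 17.4
gripper_force: 58.6
```

>>> {"api": "move_arm", "payload": {"targets": "-1 0.5 0 0 0 0 0; -1 0 0 0 0 0 0; -1 0 0 0 0 0 0; -1 0 0 0 0 0 0"}}

```text
clock: 6.2
eef_pos: [458.7, -134.4, 102.5]
tool_rot: [3.141, 0.001, 1.471]
force: [-3.1, 0.9, 8.0]
width: 17.4
gripper_force: 59.3
```

The knob is back at its starting position, so I'll open the fingers, rise and back away.

>>> {"api": "move_arm", "payload": {"targets": "1 0 0 0 0 0 0; 1 0 0 0 0 0 0; 1 0 0 0 0 0 0; 1 0 0 0 0 0 0; 1 0 0 0 0 0 0"}}

```text
clock: 6.62
eef_pos: [459.1, -134.3, 101.4]
tool_rot: [3.141, -0.0, 1.472]
force: [0.2, -0.6, -0.5]
width: 76.6
gripper_force: 0.0
```

>>> {"api": "move_arm", "payload": {"targets": "1 0 0 0 0 0 0; 1 0 0 0 0 0 0; 1 0 0 0 0 0 0; 1 0 0 -1 0 0 0; 1 0 0 -2 0 0 0"}}

```text
clock: 7.03
eef_pos: [457.4, -133.9, 130.0]
tool_rot: [-3.137, -0.001, 1.472]
force: [0.7, -0.0, 0.6]
width: 85.3
gripper_force: 0.0
```

>>> {"api": "move_arm", "payload": {"targets": "1 0 0 -3 0 0 0; 1 0 0 -3 0 0 0; 1 0 0 -3 0 0 0; 1 0 0 -3 0 0 0; 1 -3.5 0 0 0 0 0"}}

```text
clock: 7.45
eef_pos: [460.4, -163.2, 257.1]
tool_rot: [3.13, -0.002, 1.482]
force: [1.8, 0.5, 0.3]
width: 85.4
gripper_force: 0.0
```

>>> {"api": "move_arm", "payload": {"targets": "1 -4 0 0 0 0 0; 1 -4 0 0 0 0 0; 1 -4 0 0 0 0 0; 1 -4 0 0 0 0 0; 1 -4 0 0 0 0 0"}}

```text
clock: 7.87
eef_pos: [435.0, -370.0, 251.3]
tool_rot: [-3.141, 0.0, 1.472]
force: [1.2, -0.1, 0.2]
width: 85.8
gripper_force: 0.0
```

>>> {"api": "move_arm", "payload": {"targets": "1 0 0 0 0 0 0; 1 0 0 0 0 0 0; 1 0 0 0 0 0 0; 1 0 0 0 0 0 0"}}

```text
clock: 8.2
eef_pos: [436.2, -366.2, 251.3]
tool_rot: [-3.141, -0.001, 1.474]
force: [-0.6, 0.9, -0.3]
width: 85.3
gripper_force: 0.0
```

```bash
python3 - <<'E'
from cell import *
import cv2
from h import *
d=cams.get_image('top')
for i,s,c in orange(d)[1]: print(s,c)
cv2.imwrite('pics/e.png',cv2.resize(d['color'][70:300,120:360],None,fx=2.5,fy=2.5)[:,:,::-1])
E
```

```text
[262 113  15   9 115] [269.04347826 117.06956522]
[312 242  16  11 140] [319.85       246.57142857]
```

View pics/e.png

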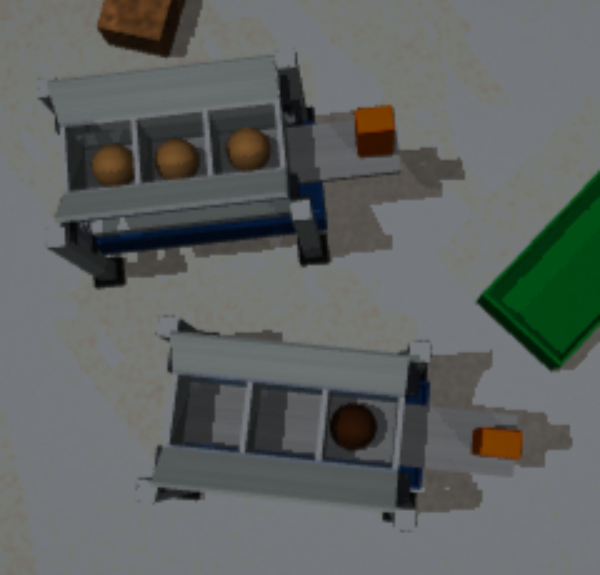

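The dark hopper's gate is shut, with its knob back at (320,247) in the full image. Only the front ball is left in it, at (353,427) in the crop, and the pale hopper is untouched.

```bash
python3 -c "
from cell import order
print(order.finish_job())"
```

```text
the job is handed in; nothing more can be done
None
```

I handed the job in: two dark balls dropped into the blue tray, the front one is still in its hopper, the gate is shut and released, and the pale hopper wasn't touched. The last picture agrees, but no verdict came back.

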